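Present a sheet blank over the end of its ledge

ROBOT

A 6-joint arm with a two-finger parallel gripper is mounted at the origin on a cart in front of the work surface, level with it; the furniture and walls round the work are solid. World frame = base frame: x ahead of the robot, y to its left, z up, the work surface at z = 0. Lengths are in m, angles in rad, forces in N, time in s.
With the tool pointing down it reaches from about 0.35 to 0.775 m from the base axis. Payload 5.5 kg.
Tool frame: the origin (TCP) lies at the very end of the fingers, on their centre line; the grasp point (between the pads) lies 19 mm behind it (arm.tcp_to_grasp is the distance from the TCP to the grasp point, in m); z points along the fingers, y is the line along which they close (so a half turn about z gives the same grasp; the last joint's range is limited). The gripper opens to 85 mm and grips with 20 to 120 N. Pads are 22 mm wide; open, the fingers measure 114 mm over their backs; the gripper's body (76 mm by 85 mm) begins 54 mm behind the grasp point. The pads swing forward as they close: fully open they stand 13 mm farther back than shut.
Start: joints at [-0.14, 0.313, 0.046, 1.304, 0, 1.431], TCP at [0.575, -0, 0.231] pointing down, gripper open.
Joint ranges: [-2.76, 2.76], [-0.86, 1.69], [-1.03, 1.26], [-2.2, 2.34], [-1.47, 1.5], [-3.14, 3.14]. Speed limits (rad/s): [2.57, 2.57, 3.14, 3.14, 3.14, 3.14].

INTERFACE

Orientations are given as a 3x3 rotation matrix whose columns are the frame's x, y, z axes.
In Python, from rig import arm gives the robot as it stands.
- The arm moves only by the tool servo_tool, never from a script. Its arguments are lists of equal length, an entry for each row: "xyz": the shift along the tool's x, y, z as a fraction of full scale, a list of three; "turn": the turn about the tool's z as a fraction of full scale; "jaw": the closure, from -1 (fully open) to 1 (shut). A call has exactly 10 rows; each row shifts and turns the commanded pose from where the row before left it, along the tool's axes as they then stand; what a row does not reach is not made up. Full scale, the value 1, is 0.02 m for a shift and 0.1 rad for a turn. A row lasts 1/8 s, in which the tool goes at most 62.5 mm and 10.7 degrees, less where a joint would pass 70% of its speed; a pose out of reach is approached as far as the arm can. A call with a number of a shift or a turn outside -1 to 1 is refused whole. A call with a gripper value outside its range is refused whole. The fingers move at their own pace and stop on an object; "force" is the grip in N (left out, the last holds). Time passes only in rows, so rows that do not move let the fingers close, or fill a call up. It gives the time, the measured TCP pose, the force, the opening and the grip force at its end, in the units of the state.
- arm.get_obs(): the state, without advancing time (a new reading comes with each control period).
- arm.read_camera(name): name is "scene" or "side" or "wrist"; returns the picture (400x640x3 uint8, red, green, blue); there is no depth.
- arm.camera_params(name): a dict with "camera_matrix" (3x3 intrinsics, pixels), "world_from_camera" (4x4, takes a point from camera to world coordinates); the wrist camera has in their place "tool_from_camera" (4x4, takes a point from camera to tool coordinates, whose origin is the TCP and whose axes are the flange's). Camera axes: x right, y down, z forward; pixel columns grow to the right and rows downward; lengths in m; the calibration is good to about 2 mm. A picture is of the moment at which its call begins: read the wrist's pose just before it. camera_params takes no time and is no camera call.
- arm.sign_off(): hands the job in; it is judged then, once.
The state is a dict: "time_s": time; "joints": joint angles; "dq": joint speeds; "joint_efforts": joint torques, N m; "position": TCP position; "eef_rot": TCP orientation; "contact_force": force on the tool from outside, world axes, zero at the start; "wrist_torque": the same for the moment, N m; "gripper_width": finger opening in m; "gripper_force": force on a finger pad.
Only numpy, scipy, OpenCV 4.12 (cv2) and the standard library are available. Lean on these libraries where they do the work, as an engineer would, in place of code of your own. Each camera call takes 0.05 s, during which the arm holds its last target. There are 200 camera calls.

TASK

The steel sheet blank lies too flat on the raised ledge to be picked up. Push it with the fingertips, without picking it up, until it lies flush along the ledge's bright metal back rail and sticks out over the left-hand end of the ledge, with that end of the ledge under the blank's orange band. Leave the blank resting flat on the ledge, and do not disturb the small weight, the mortar prism or the sample tin.

Things in the scene. Friction and masses are not known exactly. Their poses are not given: they have to be found in the camera images.
- ledge: Raised blue-painted ledge on grey feet, fixed to the worktop. Origin on the worktop; z up, +y along the ledge to its open end at the robot's left, +x away from the robot. Flat deck 60 mm above the worktop, x -60 to 60, y -170 to 150 mm. A bright metal rail along its whole back, x 60 to 72 mm, stands 12 mm above the deck. Front and both ends have no lip.
- ledge_end (a point): Middle of the deck's open left-hand end edge, at ledge (0, 150, 60) mm; axes as the ledge.
- rail_face (a point): Point at the foot of the rail's front face, at ledge (60, 0, 60) mm; the face is the plane through it across ledge x; axes as the ledge.
- blank: Loose steel sheet blank, 84 (x) by 120 (y) by 6 mm thick, about 0.3 kg. Origin at the centre of its underside; +y to its leading end (towards the ledge's open end), +x to the rail. It starts flat on the deck, 5 to 25 mm off the rail, a little askew, not overhanging; it slides when pushed. An orange band 16 mm wide crosses it, 24 to 40 mm from the leading end.
- band (a point): Middle of the orange band on the blank's upper face: blank (0, 28, 6) mm.
- back_lead (a point): The blank's corner next to the rail at the leading end: blank (42, 60, 3) mm.
- back_trail (a point): The blank's corner next to the rail at the trailing end: blank (42, -60, 3) mm.
- deck_weight: Small loose metal weight with a knob, 27 mm across, 43 mm tall, standing on the front right part of the deck behind the blank's trailing end; origin at the centre of its underside. Bystander.
- prism: Loose grey mortar half-prism, 40 x 65 x 40 mm, on the worktop behind the rail; origin at the centre of its underside. Bystander.
- tin: Loose round white metal sample tin with a lid, 68 mm across, 40 mm tall, on the worktop behind the rail; origin at the centre of its underside. Bystander.

How it is judged:
By the outcome, as a careful person would: the job done as asked, in the order asked, and still so for the second after the job is handed in, with the robot touching nothing.
It also fails if it takes over 42 s, if anything falls off the work surface, if the arm or the gripper's body presses on something with over 40 N, if the wrist force passes 120 N, or if a joint passes its speed limit or range.

## Working session

There is one attempt and no reset: what is moved stays moved. The work goes in short steps, Python scripts to look and compute and a tool call to move; the robot and the scene stay as the last step left them, time stands still between calls to the robot, and variables do not carry over. Pictures are saved under pics/ and viewed, at most 10 in all, crops included, and the job is handed in when it is done.

Besides the shell and the picture viewer there is one more tool, called after "Call:" as a command line: name --pt "numbers of a row" for each row, then --argument value for the rest. servo_tool: Moves the arm, as the interface text tells. Shift numbers are shares of 0.02 m and turn numbers shares of 0.1 rad, none past 1 either way. Its arguments: {"type":"object","properties":{"xyz":{"type":"array"},"turn":{"type":"array"},"jaw":{"type":"array"},"force":{"type":"number"}},"required":["xyz","turn","jaw"]}

```bash
mkdir -p pics; ls; cat > h.py <<'E'
import numpy as np, cv2
from rig import arm
def cam(n):
    o=arm.get_obs(); p=arm.camera_params(n); K=np.array(p["camera_matrix"])
    if n=="wrist":
        T=np.eye(4);T[:3,:3]=o["eef_rot"];T[:3,3]=o["position"];T=T@np.array(p["tool_from_camera"])
    else: T=np.array(p["world_from_camera"])
    return K,T
def shot(n,f=None):
    K,T=cam(n); im=arm.read_camera(n)[:,:,::-1].copy()
    if f: cv2.imwrite("pics/"+f,im)
    return im,K,T
def ray(K,T,uv):
    d=T[:3,:3]@np.linalg.solve(K,[uv[0],uv[1],1.]); return T[:3,3],d/np.linalg.norm(d)
def onz(K,T,uv,z):
    o,d=ray(K,T,uv); return o+d*(z-o[2])/d[2]
def tri(a,b):
    A=np.zeros((3,3));B=np.zeros(3)
    for o,d in (a,b):
        P=np.eye(3)-np.outer(d,d);A+=P;B+=P@o
    return np.linalg.solve(A,B)
E
python3 - <<'E'
from h import *
o=arm.get_obs();print(o["time_s"],o["position"],np.round(o["eef_rot"],3))
ims=[shot(n,n+"0.png")[0] for n in("scene","side","wrist")]
for n in("scene","side","wrist"):
    K,T=cam(n);print(n,np.round(K,1).tolist(),np.round(T,3).tolist())
E
```

```text
pics
0.0 [5.74474438e-01 4.70149758e-05 2.30397499e-01] [[ 0.     1.    -0.002]
 [ 1.    -0.     0.   ]
 [ 0.    -0.002 -1.   ]]
scene [[454.7, 0.0, 312.0], [0.0, 454.7, 201.2], [0.0, 0.0, 1.0]] [[-0.694, -0.56, 0.452, 0.241], [-0.72, 0.547, -0.427, 0.338], [-0.009, -0.622, -0.783, 0.733], [0.0, 0.0, 0.0, 1.0]]
side [[383.1, 0.0, 314.1], [0.0, 383.1, 200.5], [0.0, 0.0, 1.0]] [[0.999, -0.036, 0.02, 0.625], [-0.034, -0.456, 0.889, -0.79], [-0.023, -0.889, -0.457, 0.467], [0.0, 0.0, 0.0, 1.0]]
wrist [[331.5, 0.0, 324.1], [0.0, 331.5, 202.3], [0.0, 0.0, 1.0]] [[1.0, -0.0, -0.001, 0.574], [-0.001, -0.963, -0.271, 0.069], [-0.001, 0.271, -0.963, 0.371], [0.0, 0.0, 0.0, 1.0]]
```

View pics/scene0.png

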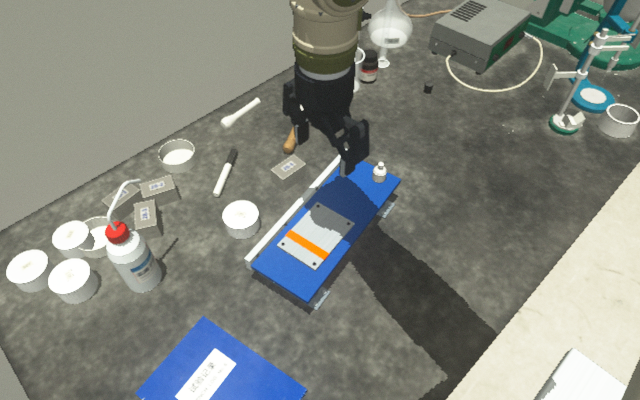

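View pics/side0.png

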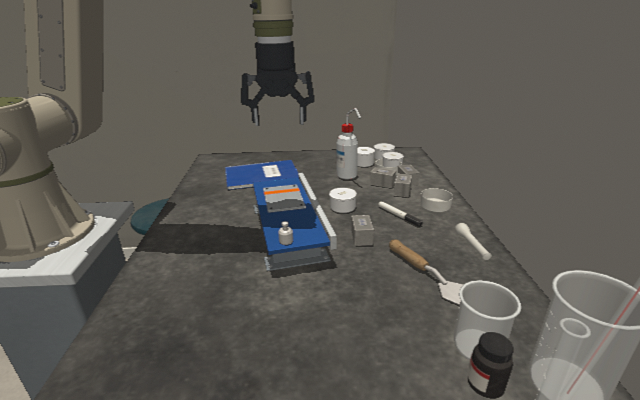

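View pics/wrist0.png

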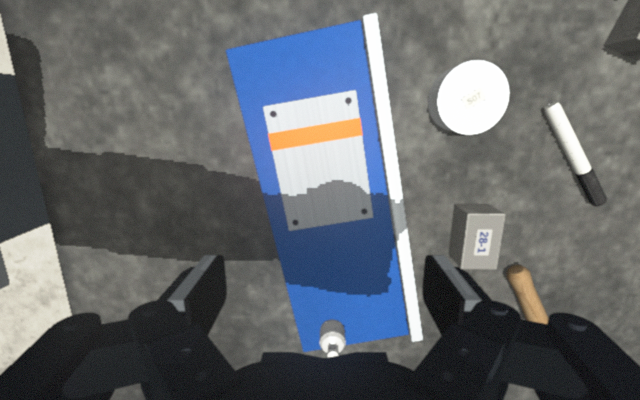

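The wrist view shows the blank's corners near (264,107), (357,90), (372,217) and (289,231). The deck's open end runs from (228,48) to (365,20), the rail is on the right and the weight is at (332,340). In the scene view the orange band is near (307,246) and the ledge's end edge runs (255,268)-(310,292).

```bash
cat >> h.py <<'E'
def sub(im,pts,w=4):
    g=cv2.cvtColor(im,cv2.COLOR_BGR2GRAY)
    p=np.array(pts,np.float32).reshape(-1,1,2)
    return cv2.cornerSubPix(g,p.copy(),(w,w),(-1,-1),(3,30,.01)).reshape(-1,2)
def band(im):
    h=cv2.cvtColor(im,cv2.COLOR_BGR2HSV); m=cv2.inRange(h,(8,150,120),(20,255,255))
    c=max(cv2.findContours(m,0,2)[0],key=cv2.contourArea); r=cv2.minAreaRect(c)
    return cv2.boxPoints(r),np.array(r[0])
E
python3 - <<'E'
from h import *
W=cv2.imread("pics/wrist0.png");S=cv2.imread("pics/scene0.png")
Kw,Tw=cam("wrist");Ks,Ts=cam("scene")
bw,cw=band(W);bs,cs=band(S)
print("band",bw.round(1).tolist(),bs.round(1).tolist())
print("tri band ctr",tri(ray(Kw,Tw,cw),ray(Ks,Ts,cs)).round(4))
pw=sub(W,[(264,107),(357,90),(372,217),(289,231),(228,48),(365,20)]);
print(pw.round(1).tolist())
for p,z in zip(pw,[.066]*4+[.06]*2): print(onz(Kw,Tw,p,z).round(4))
h=cv2.cvtColor(W,cv2.COLOR_BGR2HSV); m=cv2.inRange(h,(105,150,30),(125,255,255))
c=max(cv2.findContours(m,0,2)[0],key=cv2.contourArea)
print("blue",cv2.approxPolyDP(cv2.convexHull(c),4,True).reshape(-1,2).tolist())
for p in cv2.approxPolyDP(cv2.convexHull(c),4,True).reshape(-1,2): print(p,onz(Kw,Tw,p,.06).round(4))
for p in [(332,335)]: print("weight",onz(Kw,Tw,p,.09))
ss=sub(S,[(255,268),(310,292)],3);print(ss)
for p in ss: print("scene end",onz(Ks,Ts,p,.06).round(4))
# height of deck end corner by two views
print(tri(ray(Kw,Tw,pw[4]),ray(Ks,Ts,ss[1])).round(4))
vis=cv2.resize(W[0:360,200:460],None,fx=1.6,fy=1.6)
E
```

```text
band [[269.1000061035156, 134.0], [358.3999938964844, 118.69999694824219], [361.0, 133.8000030517578], [271.79998779296875, 149.1999969482422]] [[285.20001220703125, 235.3000030517578], [289.20001220703125, 228.8000030517578], [328.5, 253.1999969482422], [324.5, 259.6000061035156]]
tri band ctr [0.5654 0.0462 0.0636]
[[262.5, 106.30000305175781], [355.29998779296875, 89.69999694824219], [372.6000061035156, 217.10000610351562], [288.29998779296875, 230.39999389648438], [230.1999969482422, 48.0], [365.0, 20.0]]
[0.5196 0.071  0.066 ]
[0.6014 0.0848 0.066 ]
[ 0.621  -0.0323  0.066 ]
[ 0.5389 -0.0459  0.066 ]
[0.4931 0.1193 0.06  ]
[0.6087 0.141  0.06  ]
blue [[384, 214], [390, 221], [407, 333], [304, 350], [276, 240]]
[384 214] [ 0.633 -0.031  0.06 ]
[390 221] [ 0.6393 -0.0383  0.06  ]
[407 333] [ 0.6649 -0.168   0.06  ]
[304 350] [ 0.5515 -0.1902  0.06  ]
[276 240] [ 0.5255 -0.0585  0.06  ]
weight [ 0.58181908 -0.14755619  0.09      ]
[[255. 268.]
 [310. 292.]]
scene end [0.5935 0.14   0.06  ]
scene end [0.496  0.1042 0.06  ]
[0.4937 0.1131 0.0743]
```

```bash
cat >> h.py <<'E'
def fit(P):
    vx,vy,x,y=cv2.fitLine(np.array(P,np.float32),cv2.DIST_HUBER,0,.01,.001).ravel(); return np.array([x,y]),np.array([vx,vy])
def edge(g,a,b,w=6,n=25):
    # strongest-gradient points along segment a-b, searching +-w px along normal
    a,b=np.array(a,float),np.array(b,float);t=(b-a)/np.linalg.norm(b-a);nn=np.array([-t[1],t[0]]);s=np.arange(-w,w+.1,.25);out=[]
    for f in np.linspace(.08,.92,n):
        q=(a+f*(b-a))[None]+s[:,None]*nn
        v=cv2.remap(g,q[:,0].astype(np.float32).reshape(1,-1),q[:,1].astype(np.float32).reshape(1,-1),1).ravel().astype(float)
        d=np.abs(np.gradient(cv2.GaussianBlur(v.reshape(1,-1),(0,0),2).ravel())); out.append(q[d.argmax()])
    return out
def line(g,K,T,a,b,z,w=6):
    P=[onz(K,T,q,z)[:2] for q in edge(g,a,b,w)]; p,v=fit(P); 
    return p,v,np.std([(q-p)@[-v[1],v[0]] for q in P])
E
python3 - <<'E'
from h import *
W=cv2.imread("pics/wrist0.png");K,T=cam("wrist");R=W[:,:,2].copy();B=W[:,:,0].copy()
ang=lambda v:np.degrees(np.arctan(v[1]/v[0]))
for n,g,a,b,z in [("railtop part",R,(364,22),(382,145),.06),("rail low",R,(391,225),(407,330),.06),("end",R,(230,48),(360,21),.06),("front",R,(230,55),(275,235),.06),
  ("lead",R,(266,106),(354,90),.066),("trail",R,(291,230),(370,217),.066),("bfront",R,(265,109),(288,228),.066),("bback",R,(357,93),(372,214),.066)]:
    p,v,s=line(g,K,T,a,b,z);print(n,p.round(4),ang(v).round(2),s.round(4))
E
```

```text
railtop part [0.618  0.0845] -78.85 0.0001
rail low [ 0.6553 -0.1034] -78.81 0.0005
end [0.5494 0.1307] 11.21 0.0001
front [0.506  0.0306] -78.6 0.0012
lead [0.5672 0.0794] 9.54 0.0001
trail [ 0.5792 -0.0395] 9.66 0.0002
bfront [0.5297 0.0088] -80.35 0.0003
bback [0.6135 0.0151] -80.59 0.0003
```

Call:
servo_tool --pt "0 0 0" --pt "0 0 0" --pt "-0.84 0 0.8" --pt "-0.84 0 0.8" --pt "-0.84 0 0.8" --pt "-0.84 0 0.8" --pt "0 0 0.8" --pt "0 0 0.8" --pt "0 0 0.6" --pt "0 0 0.4" --turn '[-0.98, -0.98, 0, 0, 0, 0, 0, 0, 0, 0]' --jaw '[1, 1, 1, 1, 1, 1, 1, 1, 1, 1]'

```text
time_s: 1.4
position: [0.5879, -0.0653, 0.1145]
eef_rot: [[-0.196, 0.981, -0.0], [0.981, 0.196, 0.0], [0.0, -0.0, -1.0]]
contact_force: [-0.7, 1.1, -0.0]
gripper_width: 0.0001
gripper_force: 0.0
```

```bash
cat >> h.py <<'E'
def uv(p): 
    p=np.asarray(p); return np.array([.981*p[0]+.1942*p[1]-.5627,-.1942*p[0]+.981*p[1]+.1285])*1e3
def st():
    o=arm.get_obs();print("t",round(o["time_s"],2),"uv",uv(o["position"]).round(1),"z",round(o["position"][2]*1e3,1),"yaw",np.degrees(np.arctan2(-o["eef_rot"][0][0],o["eef_rot"][1][0])).round(2),"F",np.round(o["contact_force"],1),"w",o["gripper_width"])
E
python3 - <<'E'
from h import *
st();print(np.round(arm.get_obs()["eef_rot"],3)); shot("wrist","w1.png")
E
```

```text
t 1.4 uv [  1.3 -49.7] z 114.5 yaw 11.28 F [-0.7  1.1 -0. ] w 9.58635743545116e-05
[[-0.196  0.981 -0.   ]
 [ 0.981  0.196  0.   ]
 [ 0.    -0.    -1.   ]]
```

View pics/w1.png

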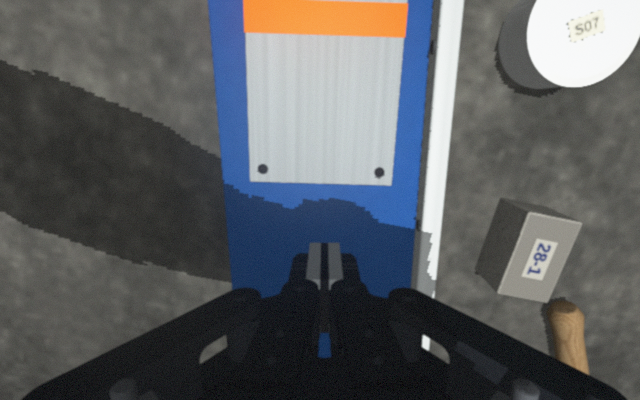

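The blank's trailing edge runs along row 184, from (250,184) to (392,185). The closed fingers at (325,250) are behind it, in line with the ledge, and the weight is out of view behind.

```bash
python3 - <<'E'
from h import *
W=cv2.imread("pics/w1.png");K,T=cam("wrist");R=W[:,:,2].copy()
o0=np.array([[0,1,-.002],[1,0,0],[0,-.002,-1]]);T0=np.eye(4);T0[:3,:3]=o0;T0[:3,3]=[.57447,.00005,.2304];T0=T0@np.array(arm.camera_params("wrist")["tool_from_camera"])
c=sub(W,[(250,184),(392,185)]);print(c)
W0=cv2.imread("pics/wrist0.png");c0=sub(W0,[(289,231),(372,217)])
for a,b in zip(c,c0):
    P=tri(ray(K,T,a),ray(K,T0,b));print(P.round(4),uv(P).round(1),uv(onz(K,T,a,.066)).round(1))
h0=sub(W0,[(295,222),(364,211)],3);h1=sub(W,[(263,169),(379,172)],3);print(h0,h1)
for a,b in zip(h1,h0): print("hole",tri(ray(K,T,a),ray(K,T0,b)).round(4))
p,v,s=line(R,K,T,(433,30),(424,180),.06);print("rail",uv(p),np.degrees(np.arctan(v[1]/v[0])),s)
E
```

```text
[[249.87656 181.05489]
 [390.7266  185.29086]]
[ 0.5386 -0.0465  0.0638] [-43.3 -21.7] [-42.6 -21.2]
[ 0.621  -0.033   0.0629] [ 40.1 -24.5] [ 39.2 -23.6]
[[292.55896 219.67355]
 [364.      211.     ]] [[263. 169.]
 [379. 172.]]
hole [ 0.5413 -0.0427  0.0417]
hole [ 0.6122 -0.0265  0.0636]
rail [61.03599 11.52952] -78.7368 9.393270516684264e-05
```

Call:
servo_tool --pt "0 0 0.9" --pt "0 0 0.9" --pt "0 0 0.75" --pt "0 0 0.0" --pt "0.3 0 0" --pt "0.4 0 0" --pt "0.4 0 0" --pt "0.4 0 0" --pt "0.4 0 0" --pt "0 0 0" --turn '[0, 0, 0, 0, 0, 0, 0, 0, 0, 0]' --jaw '[1, 1, 1, 1, 1, 1, 1, 1, 1, 1]'

```text
time_s: 2.7
position: [0.581, -0.0278, 0.0648]
eef_rot: [[-0.196, 0.981, 0.001], [0.981, 0.196, 0.0], [0.0, 0.001, -1.0]]
contact_force: [0.7, -0.3, 1.8]
gripper_width: -0.0
gripper_force: 0.7
```

```bash
cat >> h.py <<'E'
def bl(name=None):
    im,K,T=shot("scene",name); b,c=band(im); P=[uv(onz(K,T,q,.066)) for q in b]
    print("scene band ctr",uv(onz(K,T,c,.066)).round(1),"box",np.round(P,1).tolist())
E
python3 - <<'E'
from h import *
st();bl("s2.png");shot("wrist","w2.png")
E
```

```text
t 2.7 uv [  1.8 -11.6] z 64.8 yaw 11.29 F [ 0.7 -0.3  1.8] w -2.436078061782292e-05
scene band ctr [-1.8 85.7] box [[40.8, 92.3], [43.2, 77.0], [-43.2, 79.2], [-44.7, 93.9]]
```

View pics/w2.png

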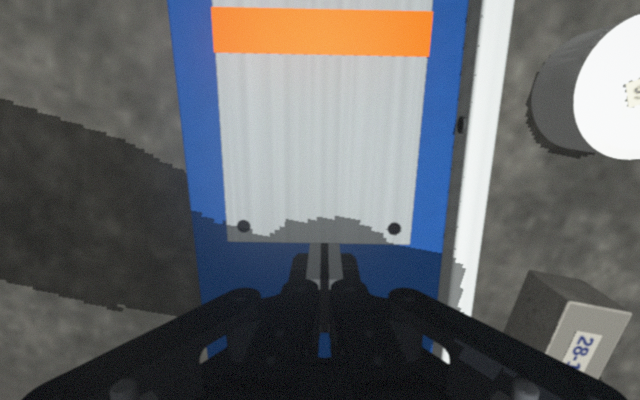

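The blank has moved: its trailing edge is now at row 242, touching the fingertips at (325,243). The band is at rows 8-57 and still aligned. The tip reads 1.3 mm higher than commanded, so I'll lower it slightly and see how it responds.

Call:
servo_tool --pt "-0.1 0 0" --pt "0 0 0.08" --pt "0 0 0" --pt "0.2 0 0" --pt "0.3 0 0" --pt "0.3 0 0" --pt "0.3 0 0" --pt "0.3 0 0" --pt "0.2 0 0" --pt "0 0 0" --turn '[0, 0, 0, 0, 0, 0, 0, 0, 0, 0]' --jaw '[1, 1, 1, 1, 1, 1, 1, 1, 1, 1]'

```text
time_s: 4.05
position: [0.5748, 0.0013, 0.0628]
eef_rot: [[-0.195, 0.981, 0.0], [0.981, 0.195, 0.0], [0.0, 0.0, -1.0]]
contact_force: [0.3, -0.0, 0.5]
gripper_width: 0.0001
gripper_force: 0.0
```

```bash
python3 - <<'E'
from h import *
st();bl("s3.png");
im,K,T=shot("wrist","w3.png");b,c=band(im);print(b.round(1).tolist(),uv(onz(K,T,c,.066)))
E
```

```text
t 4.05 uv [ 1.4 18.2] z 62.8 yaw 11.27 F [ 0.3 -0.   0.5] w 8.671297147624575e-05
scene band ctr [ -3.4 117.8] box [[38.9, 125.6], [41.6, 110.3], [-44.4, 110.2], [-46.1, 124.9]]
[[206.0, 1.5], [430.0, 0.5], [430.20001220703125, 46.0], [206.1999969482422, 47.0]] [ -1.26548118 117.40763468]
```

Call:
servo_tool --pt "0.25 0 0" --pt "0.25 0 0" --pt "0.25 0 0" --pt "0.25 0 0" --pt "0.25 0 0" --pt "0.2 0 0" --pt "0 0 0" --pt "-0.5 0 0" --pt "0 0 -0.7" --pt "0 -0.5 -0.8" --turn '[0, 0, 0, 0, 0, 0, 0, 0, 0, 0]' --jaw '[1, 1, 1, 1, 1, 1, 1, 1, 1, 1]'

```text
time_s: 5.4
position: [0.5616, 0.0171, 0.0937]
eef_rot: [[-0.194, 0.981, 0.0], [0.981, 0.194, 0.0], [0.0, 0.001, -1.0]]
contact_force: [-0.6, 0.2, -0.6]
gripper_width: -0.0001
gripper_force: 0.0
```

```bash
python3 - <<'E'
from h import *
st();bl("s4.png");
im,K,T=shot("wrist","w4.png")
E
```

```text
t 5.4 uv [-8.4 36.2] z 93.7 yaw 11.21 F [-0.6  0.2 -0.6] w -0.00013532793629625765
scene band ctr [ -3.9 146.4] box [[38.7, 154.3], [41.2, 138.8], [-45.2, 138.8], [-46.7, 153.6]]
```

View pics/w4.png

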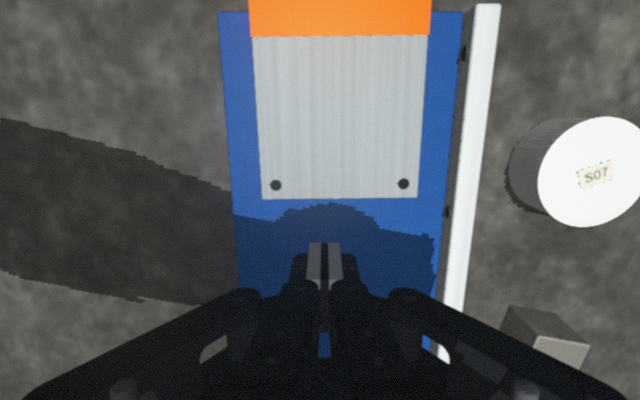

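The blank hangs over the open end. The deck end is at row 12, the band's lower edge at row 37 and the blank's trailing edge at row 198. About 18 mm is still open to the rail, so I'll go round to the blank's front side.

Call:
servo_tool --pt "0.82 -0.84 0" --pt "0.82 -0.84 0" --pt "0.82 -0.84 0" --pt "0.82 -0.82 0" --pt "0.82 0 0" --pt "0 0 0" --pt "0 0 0.6" --pt "0 0 0.6" --pt "0 0 0.36" --pt "0 0 0" --turn '[0, 0, 0, 0, 0, 0, 0, 0, 0, 0]' --jaw '[1, 1, 1, 1, 1, 1, 1, 1, 1, 1]'

```text
time_s: 6.75
position: [0.4792, 0.0846, 0.0604]
eef_rot: [[-0.194, 0.981, -0.002], [0.981, 0.194, -0.0], [0.0, -0.002, -1.0]]
contact_force: [-0.9, 0.5, 0.7]
gripper_width: 0.0001
gripper_force: 0.0
```

```bash
python3 - <<'E'
from h import *
st();bl("s5.png");
im,K,T=shot("wrist","w5.png")
E
```

```text
t 6.75 uv [-76.2 118.5] z 60.4 yaw 11.2 F [-0.9  0.5  0.7] w 0.00010901154385181706
scene band ctr [ -3.9 146.4] box [[38.7, 154.3], [41.2, 138.8], [-45.2, 138.8], [-46.7, 153.6]]
```

View pics/w5.png

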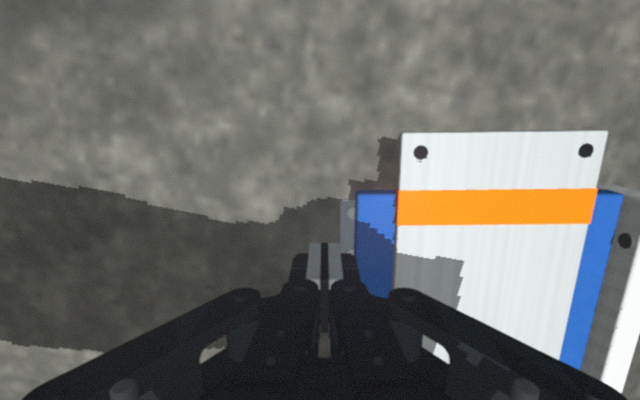

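The band is at rows 190-224, and the deck end edge passes beneath it at about row 192. The fingers at (325,245) are in front of the blank, whose front edge is near column 398. I'll raise the tip about 2.8 mm and then push towards the rail.

Call:
servo_tool --pt "0 0 -0.14" --pt "0 0 0" --pt "0 0.2 0" --pt "0 0.2 0" --pt "0 0.2 0" --pt "0 0.2 0" --pt "0 0.2 0" --pt "0 0.2 0" --pt "0 0.1 0" --pt "0 0 0" --turn '[0, 0, 0, 0, 0, 0, 0, 0, 0, 0]' --jaw '[1, 1, 1, 1, 1, 1, 1, 1, 1, 1]'

```text
time_s: 8.1
position: [0.5053, 0.0899, 0.0642]
eef_rot: [[-0.195, 0.981, -0.0], [0.981, 0.195, -0.0], [0.0, -0.0, -1.0]]
contact_force: [-0.0, 0.0, -0.7]
gripper_width: -0.0002
gripper_force: 0.2
```

```bash
python3 - <<'E'
from h import *
st();bl();
im,K,T=shot("wrist","w6.png");b,c=band(im);print([uv(onz(K,T,q,.066)).round(1).tolist() for q in b])
E
```

```text
t 8.1 uv [-49.6 118.6] z 64.2 yaw 11.23 F [-0.   0.  -0.7] w -0.0002446595490848215
scene band ctr [ -3.4 146.4] box [[39.1, 154.4], [41.6, 139.0], [-44.7, 138.7], [-46.2, 153.5]]
[[-44.1, 154.2], [39.5, 154.7], [42.1, 139.5], [-43.8, 139.0]]
```

Call:
servo_tool --pt "0 -0.05 0.08" --pt "0 0.1 0" --pt "0 0.12 0" --pt "0 0.12 0" --pt "0 0.12 0" --pt "0 0.12 0" --pt "0 0.12 0" --pt "0 0.12 0" --pt "0 0.06 0" --pt "0 0 0" --turn '[0, 0, 0, 0, 0, 0, 0, 0, 0, 0]' --jaw '[1, 1, 1, 1, 1, 1, 1, 1, 1, 1]'

```text
time_s: 9.45
position: [0.522, 0.0932, 0.0628]
eef_rot: [[-0.195, 0.981, 0.001], [0.981, 0.195, 0.0], [-0.0, 0.001, -1.0]]
contact_force: [-0.1, 0.2, -1.0]
gripper_width: -0.0001
gripper_force: 0.2
```

```bash
python3 - <<'E'
from h import *
st();bl();
im,K,T=shot("wrist","w7.png");b,c=band(im);print([uv(onz(K,T,q,.066)).round(1).tolist() for q in b])
E
```

```text
t 9.45 uv [-32.5 118.6] z 62.8 yaw 11.23 F [-0.1  0.2 -1. ] w -0.00011234990208550894
scene band ctr [ 14.1 145.6] box [[57.2, 153.0], [59.8, 137.0], [-27.6, 138.3], [-29.1, 153.7]]
[[-26.6, 154.0], [56.7, 154.0], [59.3, 138.6], [-26.4, 138.7]]
```

Call:
servo_tool --pt "0 0.05 0" --pt "0 0.05 0" --pt "0 0.05 0" --pt "0 0 0" --pt "0 0 0" --pt "0 0 0" --pt "0 0 0" --pt "0 0 0" --pt "0 0 0" --pt "0 0 0" --turn '[0, 0, 0, 0, 0, 0, 0, 0, 0, 0]' --jaw '[1, 1, 1, 1, 1, 1, 1, 1, 1, 1]'

```text
time_s: 10.8
position: [0.5228, 0.0935, 0.0625]
eef_rot: [[-0.195, 0.981, -0.003], [0.981, 0.195, -0.001], [-0.0, -0.003, -1.0]]
contact_force: [-5.3, -1.4, 4.3]
gripper_width: -0.0
gripper_force: 3.1
```

```bash
python3 - <<'E'
from h import *
st();bl();
im,K,T=shot("wrist","w8.png");b,c=band(im);print([uv(onz(K,T,q,.066)).round(1).tolist() for q in b])
E
```

```text
t 10.8 uv [-31.7 118.7] z 62.5 yaw 11.22 F [-5.3 -1.4  4.3] w -8.353163197768915e-06
scene band ctr [ 14.9 145.5] box [[57.2, 153.0], [59.8, 136.9], [-26.2, 138.3], [-27.7, 153.7]]
[[-25.7, 138.9], [-25.8, 154.2], [57.5, 153.8], [60.1, 138.5]]
```

Call:
servo_tool --pt "0 0.1 0" --pt "0 0 0" --pt "0 0 0" --pt "0 -0.8 0" --pt "0 -0.2 0" --pt "-0.5 0 -1" --pt "-0.9 0.4 -1" --pt "-0.9 0.8 -1" --pt "-0.9 0.8 -1" --pt "0 0 0" --turn '[0, 0, 0, 0, 0, 0, 0, 0, 0, 0]' --jaw '[1, 1, 1, 1, 1, 1, 1, 1, 1, 1]'

```text
time_s: 12.15
position: [0.562, 0.0342, 0.1445]
eef_rot: [[-0.193, 0.981, 0.006], [0.981, 0.193, -0.0], [-0.002, 0.006, -1.0]]
contact_force: [0.2, 0.4, 0.2]
gripper_width: 0.0001
gripper_force: 0.0
```

```bash
python3 - <<'E'
from h import *
st();bl();
im,K,T=shot("wrist","w9.png");b,c=band(im);print(b.round(1).tolist(),[uv(onz(K,T,q,.066)).round(1).tolist() for q in b])
E
```

```text
t 12.15 uv [-4.7 53. ] z 144.5 yaw 11.14 F [0.2 0.4 0.2] w 8.837892568052945e-05
scene band ctr [ 14.8 145.9] box [[57.1, 153.3], [59.7, 137.9], [-26.2, 138.7], [-27.8, 153.5]]
[[293.0, 57.0], [430.0, 57.0], [430.0, 83.0], [293.0, 83.0]] [[-25.6, 153.1], [57.7, 153.1], [58.9, 138.2], [-26.0, 138.2]]
```

View pics/w9.png

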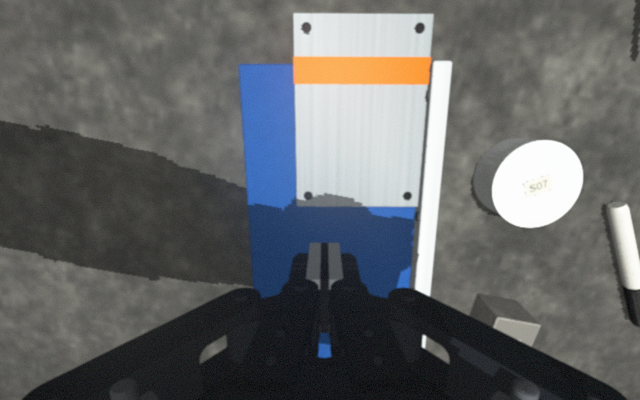

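The blank lies along the rail, with its back edge near columns 418-432. The deck end is at row 65, under the band at rows 57-83. I'll measure flushness and offset more precisely in this view.

```bash
python3 - <<'E'
from h import *
im=cv2.imread("pics/w9.png");K,T=cam("wrist");R=im[:,:,2].copy();B=im[:,:,0].copy()
ang=lambda v:np.degrees(np.arctan(v[1]/v[0]))
for n,g,a,b,z,w in [("end",B,(242,65),(291,65),.06,5),("band lead",B,(296,57),(428,57),.066,4),("band trail",B,(296,84),(428,84),.066,4),("lead",R,(297,13),(430,13),.066,4),("trail",R,(299,206),(415,206),.066,4),("bfront",R,(294,20),(297,195),.066,4),("bback",R,(433,18),(426,120),.066,4),("railtop",R,(434,65),(417,290),.072,4),("rail outer",R,(451,65),(432,290),.072,4),("deck front",R,(241,70),(248,190),.06,4)]:
    p,v,s=line(g,K,T,a,b,z,w);print(n,uv(p).round(1),ang(v).round(2),(s*1e3).round(2))
cv2.imwrite("pics/c9.png",cv2.resize(im[0:220,230:460],None,fx=2.6,fy=2.6,interpolation=2))
E
```

```text
end [-43.2 150.9] 11.18 0.08
band lead [ 16.3 154.1] 10.98 0.04
band trail [ 11.7 138.6] 11.0 0.04
lead [ 17.8 177.6] 10.91 0.05
trail [12.5 59.6] 10.99 0.12
bfront [-27.1 115. ] -79.13 0.28
bback [ 56.8 142. ] -76.03 0.37
railtop [55.9 74.3] -78.75 0.16
rail outer [67.4 87.8] -78.71 0.05
deck front [-62.2 109.7] -78.84 0.12
```

View pics/c9.png

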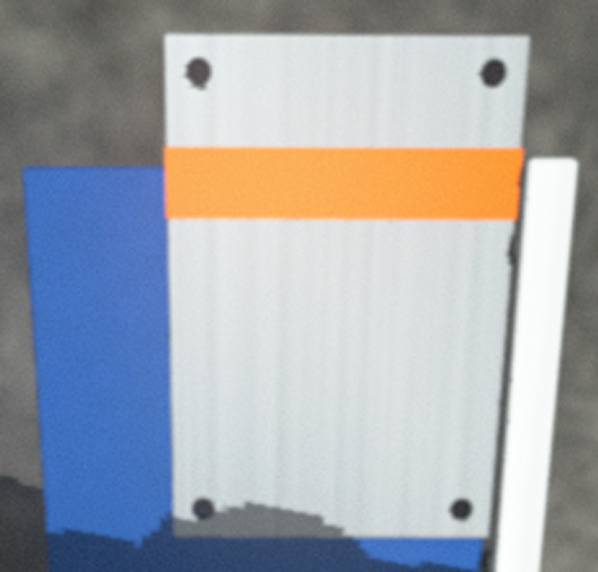

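Off centre by 4.6 mm: the end is at 150.9 and the band centre at 146.3. That leaves only about 3 mm to the band's edge, so I'll nudge the blank a little further from its trailing end.

Call:
servo_tool --pt "-0.9 0.6 0.5" --pt "0 0.55 1" --pt "0 0 1" --pt "0 0 1" --pt "0 0 0.55" --pt "0 0 0" --pt "0.2 0 0" --pt "0.2 0 0" --pt "0.1 0 0" --pt "0 0 0" --turn '[0, 0, 0, 0, 0, 0, 0, 0, 0, 0]' --jaw '[1, 1, 1, 1, 1, 1, 1, 1, 1, 1]'

```text
time_s: 13.5
position: [0.5827, 0.0322, 0.0617]
eef_rot: [[-0.195, 0.981, 0.0], [0.981, 0.195, 0.0], [0.0, 0.0, -1.0]]
contact_force: [-0.1, 0.1, 0.0]
gripper_width: -0.0003
gripper_force: 0.0
```

```bash
python3 - <<'E'
from h import *
st();bl()
E
```

```text
t 13.5 uv [15.2 46.9] z 61.7 yaw 11.25 F [-0.1  0.1  0. ] w -0.00030836678409204706
scene band ctr [ 14.8 146.4] box [[57.0, 153.9], [59.6, 138.7], [-26.3, 139.1], [-27.8, 153.7]]
```

Call:
servo_tool --pt "0.07 0 0" --pt "0.07 0 0" --pt "0.07 0 0" --pt "0 0 0" --pt "-0.6 0 0" --pt "0 0 -0.9" --pt "0 0 -0.9" --pt "1 -1 0" --pt "1 -1 0" --pt "1 -1 0" --turn '[0, 0, 0, 0, 0, 0, 0, 0, 0, 0]' --jaw '[1, 1, 1, 1, 1, 1, 1, 1, 1, 1]'

```text
time_s: 14.8
position: [0.5133, 0.0712, 0.0978]
eef_rot: [[-0.194, 0.981, 0.0], [0.981, 0.194, 0.0], [0.0, 0.0, -1.0]]
contact_force: [-0.1, 0.8, -0.7]
gripper_width: 0.0002
gripper_force: 0.0
```

```bash
python3 - <<'E'
from h import *
st();bl()
E
```

```text
t 14.8 uv [-45.4  98.7] z 97.8 yaw 11.19 F [-0.1  0.8 -0.7] w 0.00017880199486412673
scene band ctr [ 14.8 150. ] box [[57.0, 157.5], [59.6, 142.1], [-26.1, 142.7], [-27.7, 157.5]]
```

Call:
servo_tool --pt "0.6 -0.6 0" --pt "0.55 0 0" --pt "0 0 0.8" --pt "0 0 0.8" --pt "0 0 0.1" --pt "0 0 0" --pt "0 0.4 0" --pt "0 0.4 0" --pt "0 0.2 0" --pt "0 0 0" --turn '[0, 0, 0, 0, 0, 0, 0, 0, 0, 0]' --jaw '[1, 1, 1, 1, 1, 1, 1, 1, 1, 1]'

```text
time_s: 16.1
position: [0.5176, 0.0956, 0.0638]
eef_rot: [[-0.195, 0.981, 0.0], [0.981, 0.195, 0.0], [-0.0, 0.0, -1.0]]
contact_force: [-0.3, 0.4, 0.7]
gripper_width: 0.0002
gripper_force: 0.0
```

```bash
python3 - <<'E'
from h import *
st();bl()
E
```

```text
t 16.1 uv [-36.4 121.8] z 63.8 yaw 11.23 F [-0.3  0.4  0.7] w 0.00021935793059117605
scene band ctr [ 14.4 149.9] box [[57.1, 157.2], [59.6, 141.2], [-27.1, 142.8], [-28.5, 158.0]]
```

Call:
servo_tool --pt "0 0 0.03" --pt "0 0.1 0" --pt "0 0.1 0" --pt "0 0.1 0" --pt "0 0.1 0" --pt "0 0.1 0" --pt "0 0 0" --pt "0 0 0" --pt "0 0 0" --pt "0 0 0" --turn '[0, 0, 0, 0, 0, 0, 0, 0, 0, 0]' --jaw '[1, 1, 1, 1, 1, 1, 1, 1, 1, 1]'

```text
time_s: 17.4
position: [0.5224, 0.0967, 0.0624]
eef_rot: [[-0.194, 0.981, -0.008], [0.981, 0.194, -0.002], [-0.0, -0.008, -1.0]]
contact_force: [-11.1, -2.8, 7.5]
gripper_width: -0.0002
gripper_force: 5.8
```

```bash
python3 - <<'E'
from h import *
st();bl()
E
```

```text
t 17.4 uv [-31.5 121.9] z 62.4 yaw 11.21 F [-11.1  -2.8   7.5] w -0.0002231484768387847
scene band ctr [ 14.4 149.6] box [[57.1, 157.2], [59.7, 140.7], [-27.0, 142.2], [-28.5, 158.0]]
```

Firm against the rail at 11 N. I'll back off, rise and verify.

Call:
servo_tool --pt "0 -0.25 0" --pt "0 -0.8 0" --pt "0 -0.2 0" --pt "-0.5 0 -1" --pt "-0.9 0.4 -1" --pt "-0.9 0.8 -1" --pt "-0.9 0.8 -1" --pt "-0.2 0 -0.5" --pt "0 0 0" --pt "0 0 0" --turn '[0, 0, 0, 0, 0, 0, 0, 0, 0, 0]' --jaw '[1, 1, 1, 1, 1, 1, 1, 1, 1, 1]'

```text
time_s: 18.7
position: [0.5538, 0.0343, 0.1523]
eef_rot: [[-0.195, 0.981, -0.002], [0.981, 0.195, 0.0], [0.001, -0.002, -1.0]]
contact_force: [0.3, -0.8, -0.3]
gripper_width: 0.0
gripper_force: 0.0
```

```bash
python3 - <<'E'
from h import *
st();bl("s10.png");im,K,T=shot("wrist","w10.png");b,c=band(im);print(b.round(1).tolist());shot("side","side10.png")
for P in [(-60,150,60),(60,150,60),(60,60,60)]:
    q=np.linalg.inv(T)@[*(np.array([[.981,-.1942],[.1942,.981]])@(np.array(P[:2])/1e3-[-.5627,.1285])),P[2]/1e3,1];print(P,(K@q[:3]/q[2])[:2].round(0))
a=cv2.resize(im[0:220,220:470],None,fx=1.6,fy=1.6);s=cv2.imread("pics/s10.png")[130:310,200:420];s=cv2.resize(s,None,fx=1.7,fy=1.7)
d=cv2.imread("pics/side10.png")[150:290,220:400];d=cv2.resize(d,None,fx=1.2,fy=1.2)
o=np.zeros((560,780,3),np.uint8);o[:a.shape[0],:a.shape[1]]=a;o[:s.shape[0],404:404+s.shape[1]]=s;o[360:360+d.shape[0],:d.shape[1]]=d;cv2.imwrite("pics/c10.png",o)
E
```

```text
t 18.7 uv [-12.8  54.6] z 152.3 yaw 11.26 F [ 0.3 -0.8 -0.3] w 6.590795371906245e-07
scene band ctr [ 14.8 149.9] box [[57.0, 157.2], [59.6, 141.8], [-26.1, 142.7], [-27.6, 157.5]]
[[306.0, 54.0], [437.0, 54.0], [437.0, 79.0], [306.0, 79.0]]
(-60, 150, 60) [253.  67.]
(60, 150, 60) [436.  67.]
(60, 60, 60) [425. 199.]
```

View pics/c10.png

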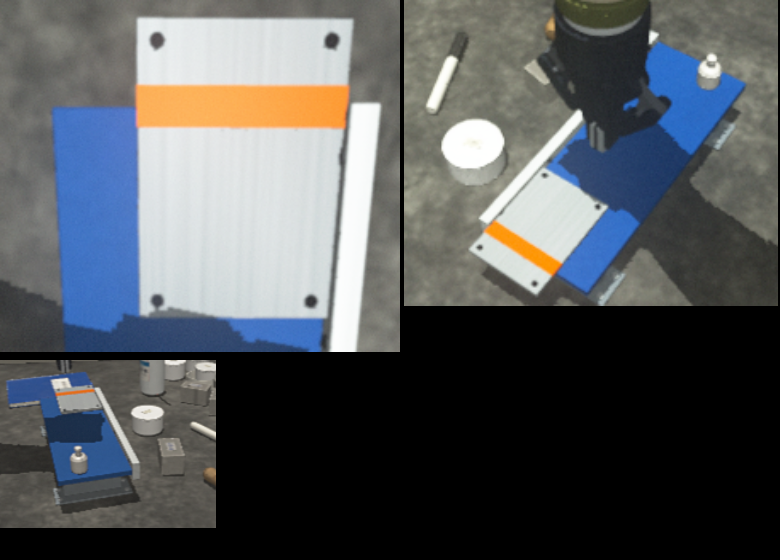

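The band straddles the deck's end edge: band rows 54-79, deck end at row 67. The blank is flat against the rail, and the weight, tin and prism are undisturbed. I'll check the angle once more, then hand in.

```bash
python3 - <<'E'
from h import *
im=cv2.imread("pics/w10.png");K,T=cam("wrist");R=im[:,:,2].copy();B=im[:,:,0].copy();r=[]
for g,a,b,z in [(B,(256,67),(303,67),.06),(B,(308,54),(435,54),.066),(B,(308,79.5),(435,79.5),.066),(R,(310,11),(437,11),.066),(R,(309,199),(425,199),.066)]:
    p,v,s=line(g,K,T,a,b,z,4);r.append(np.degrees(np.arctan(v[1]/v[0])));print(uv(p).round(1),r[-1].round(2))
if abs(np.mean(r[1:])-11.2)<.5: print(arm.sign_off())
E
```

```text
[-41.5 150. ] 11.39
[ 12.  157.4] 11.04
[ 23.4 141.7] 11.06
[ 21.7 180.9] 10.96
[16.2 62.3] 10.81
the job is handed in; nothing more can be done
None
```

The job is handed in: the blank lies flat and flush along the back rail (measured within about 0.4° of it), the ledge's end is within 1 mm of the middle of the orange band, and the weight, prism and tin were not disturbed.

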